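# Seat the burr carrier of a table mill on its pin

## Task

The mill on the ledge has just been cleaned and its round burr carrier is lying loose in the top, turned the wrong way so that it stands proud of the collar. Push it round with a fingertip, either way (its cross bar gives something to push on), until the notch in its rim meets the steel pin in the collar, then press it straight down until it is fully home and flush with the collar. Do not pinch the bar or lift the carrier, and leave the other things on the ledge where they are.

Things in the scene. Friction and masses are not known exactly. Their poses are not given: they have to be found in the camera images.
- mill: electric table mill, hopper off, fixed: dark grey housing 140 mm wide, 152 mm high, foot 215 x 155 mm. On top a round aluminium grinding chamber, 124 mm outside diameter, ends in a collar whose rim is 202 mm above the ledge (bore 102 mm). Origin: on the ledge under the chamber's upright centre line; z up; x to the mill's back, straight under the pin; -x is the side of spout and catch cup.
- seat (a point): centre of the chamber's inner seat, 190 mm above the ledge and 12 mm below the collar's rim; z up. The underside of the carrier's flange comes to this height when it is fully home.
- pin (a point): horizontal steel dowel pin, 9 mm thick, lying radially in a slot of the collar at the mill's back (mill's +x). It reaches in to 41 mm from the centre line; its outer part shows in the slot and has an 13 mm head outside the collar. This point: its upper side, 45 mm from the centre line, 197.5 mm above the ledge. x points outward along the pin.
- carrier: burr carrier, a loose steel disc, 0.4 kg: flange 96 mm diameter, 12 mm thick, 44 mm hole bridged by a cross bar, a notch in the rim; a 66 mm spigot below centres it in the chamber (1 mm play). Origin: centre of the flange's underside; z up; +x through the notch; bar along y. Underside starts 9 mm above the seat, clear of the pin. It turns lightly (about 2 N at the bar) and stays where left.
- bar_top (a point): middle of the cross bar's top, on the carrier's centre line, 30 mm above the flange's underside (18 mm above its top): press here. y along the bar. The aluminium bar is 84 mm long (42 mm to each end), 10 mm wide and 14 mm high above the flange's top, and carries a narrower crown 6 mm wide, 76 mm long, 4 mm high.
- notch (a point): middle of the notch, at the height of the flange's underside, 45 mm from the carrier's centre line; x outward. Notch 11 mm deep, 14 mm wide inside, 17 mm at the rim: it passes the pin within about 4 degrees either way. It starts anywhere round, at least 34 degrees from the pin; right when above the pin. Pressed down while wrong, the carrier lands on the pin and tilts.
- seal (a joint): the rubber seal ring under the flange: how far it has been pushed down, in m. 0 at the start (carrier proud), 0.009 with the carrier home. It does not give under the carrier's weight, needs a downward push of about 8 N on the carrier, and stays down when let go.
- hopper: bystander: the mill's clear plastic hopper, loose, standing on its neck; 160 mm rim diameter, 151 mm high; origin: centre of its underside
- mug: bystander: white mug, loose, 82 mm diameter, 95 mm high, handle at its +y; origin: centre of its underside
- scoop: bystander: orange plastic scoop, loose, 155 mm long along x (bowl 60 mm wide at +x), 32 mm high; origin: underside, near the middle
- brush: bystander: wooden cleaning brush, loose, 160 mm long along x, 27 mm high; origin: underside, near the middle
- jar: bystander: closed glass jar, loose, 84 mm diameter, 130 mm high; origin: centre of its underside
There are look-alikes about, which are no part of the job. Several things have the shape of the carrier; the one meant has the colours described above.

How it is judged (in metres and radians):
On the way, in this order (a step that is already met when the one before it is completed fails the run):
1. the notch has been brought round to the pin (horizontal distance between notch and pin below 0.005 m).
2. the carrier is pressed home over the pin (z of carrier in the frame of seat below 0.0018 m and angle between carrier's own z axis and vertical below 0.035 rad and horizontal distance between notch and pin below 0.005 m), for 0.2 s.
At the end, for the whole second after the job is handed in: the carrier lies at rest fully home: its flange underside within 1.8 mm of the seat, level within 2 degrees (flush with the collar), its notch over the pin (their points within 5 mm seen from above), and the seal ring pushed down (all of step 2 and linear speed of carrier below 0.01 m/s and value of joint seal above 0.007 m); the robot touches nothing.
It fails at once if the carrier is lifted (more than 6 mm above where it started in the mill) (z of carrier in the frame of seat above 0.015 m).
It fails at once if the bar is pinched (both of its sides pressed at the same place) ((contact force between the fingers and carrier_c0 above 1.5 N and contact force between the fingers and carrier_c1 above 1.5 N) or (contact force between the fingers and carrier_c2 above 1.5 N and contact force between the fingers and carrier_c3 above 1.5 N)).
It fails at once if another thing on the ledge is moved more than 25 mm or tipped (distance of any of hopper, mug, scoop, brush, jar from where it was at the start of the episode above 0.025 m or angle between any of hopper, mug, scoop, brush, jar's own z axis and vertical above 0.3 rad).
It also fails if it takes over 64 s, if anything falls off the work surface, if the arm or the gripper's body presses on something with over 40 N, if the wrist force passes 120 N, or if a joint passes its speed limit or range.

## Robot

A 6-joint arm with a two-finger parallel gripper is mounted at the origin on the work surface. World frame = base frame: x ahead of the robot, y to its left, z up, the work surface at z = 0. Lengths are in m, angles in degrees, forces in N, time in s.
With the tool pointing down it reaches from about 0.3 to 0.825 m from the base axis. Payload 5.4 kg.
Tool frame: the origin (TCP) lies midway between the tips of the shut fingers; the grasp point (between the pads) lies 19 mm behind it; y points along the fingers, z is the direction in which the jaws open and shut, and the axes are right-handed (so a half turn about y gives the same grasp; the last joint's range is limited). The gripper opens to 92 mm and grips with 3 to 60 N. Pads are 20 mm wide; open, the fingers measure 128 mm over their backs; the gripper's body (75 mm by 189 mm) begins 69 mm behind the grasp point.
Start: joints at [60.384, 9.076, 91.501, -0, 79.423, -12.038], TCP at [0.174, 0.548, 0.187] pointing down, gripper open.
Joint ranges: [-166.64, 166.64], [-54.1, 131.32], [10.49, 154.53], [-73.88, 253.88], [9.74, 151.15], [-171.62, 171.62]. Speed limits (degrees/s): [147.25, 147.25, 180, 180, 180, 180].

## Interface

Orientations are given as a 3x3 rotation matrix whose columns are the frame's x, y, z axes.
In Python, from plant import ctrl gives the robot as it stands.
- The arm moves only by the tool jog_arm, never from a script. Its argument "rows" is a list of rows, each a list of 3 entries, a list of its own where there are three numbers: the finger opening in mm, from 0 to 91.9, then the shift along the tool's x, y, z in mm, then the turn about the tool's y in rad. In form: [[jaw, [x, y, z], yaw], ...]. A call has 1 to 12 rows; each row shifts and turns the commanded pose from where the row before left it, along the tool's axes as they then stand; what a row does not reach is not made up. A row lasts 1/8 s, in which the tool goes at most 62.5 mm and 10.7 degrees, less where a joint would pass 70% of its speed; a pose out of reach is approached as far as the arm can. A call with a gripper value outside its range is refused whole. The fingers move at their own pace and stop on an object; the grip force is fixed at half the most. Time passes only in rows, so rows that do not move let the fingers close. It gives the time, the measured TCP pose, the force and the opening at its end, in the units of the state.
- ctrl.get_state(): the state, without advancing time (a new reading comes with each control period).
- ctrl.capture(name): name is "side" or "top"; returns a dict with "color" (480x640x3 uint8, red, green, blue), "K" (3x3 intrinsics, pixels), "k1" (the pictures are not rectified: a ray, as slopes to the right and down, at radius r is drawn at 1 + k1 r^2 times it, then the intrinsics apply), "camera_from_world" (4x4, takes a point from world to camera coordinates). Camera axes: x right, y down, z forward; pixel columns grow to the right and rows downward; lengths in m; the calibration is good to about 2 mm. A picture is of the moment at which its call begins. There is no depth.
- ctrl.sign_off(): hands the job in, once; it reports no verdict.
The state is a dict: "clock": time; "qpos": joint angles; "qvel": joint speeds; "tau": joint torques, N m; "position": TCP position; "tcp_rot": TCP orientation; "force": force on the tool from outside, world axes, zero at the start; "torque": the same for the moment, N m; "gripper_width": finger opening in m.
Only numpy, scipy, OpenCV 4.12 (cv2) and the standard library are available. Lean on these libraries where they do the work, as an engineer would, in place of code of your own. Each camera call takes 0.05 s, during which the arm holds its last target. There are 200 camera calls.

## Working session

There is one attempt and no reset: what is moved stays moved. The work goes in short steps, Python scripts to look and compute and a tool call to move; the robot and the scene stay as the last step left them, time stands still between calls to the robot, and variables do not carry over. Pictures are saved under pics/ and viewed, about 8 in all and at most 12, crops included, and the job is handed in when it is done.

Besides the shell and the picture viewer there is one more tool, called after ">>>" as name(argument=value, ...) on one line, values as JSON. jog_arm: Moves the arm, as the interface text tells. Its arguments: {"type":"object","properties":{"rows":{"type":"array","items":{"type":"array"}}},"required":["rows"]}

```bash
mkdir -p pics; ls
python3 - <<'E'
from plant import ctrl
import cv2,numpy as np
for n in("top","side"):
    c=ctrl.capture(n);cv2.imwrite(f"pics/{n}0.png",c["color"][:,:,::-1]);print(n,c["K"],c["k1"],c["camera_from_world"])
s=ctrl.get_state();print(s["clock"],s["position"],s["tcp_rot"],s["force"])
E
```

```text
pics
top [[521.82369998   0.         319.22366723]
 [  0.         521.82369998 240.14716345]
 [  0.           0.           1.        ]] -0.1563589960625316 [[-0.02182369 -0.99918121 -0.0340681   0.1058393 ]
 [-0.99050119  0.02623631 -0.13497795  0.55044541]
 [ 0.13576125  0.03079877 -0.99026275  1.12895321]
 [ 0.          0.          0.          1.        ]]
side [[516.45416692   0.         328.85773809]
 [  0.         516.45416692 225.30105024]
 [  0.           0.           1.        ]] 0.01789574906979275 [[-0.99268236 -0.11929778 -0.01870225  0.55678223]
 [-0.05934138  0.61682456 -0.78486054  0.11312619]
 [ 0.10516812 -0.7780074  -0.61939015  1.11582335]
 [ 0.          0.          0.          1.        ]]
0.1 [0.17338468 0.54760858 0.18633616] [[ 9.53304266e-01 -7.95845101e-04  3.02010503e-01]
 [-3.02011378e-01 -1.44243602e-03  9.53303229e-01]
 [-3.23050877e-04 -9.99998643e-01 -1.61543469e-03]] [ 0.00307751 -0.62069694  0.46523831]
```

View pics/top0.png

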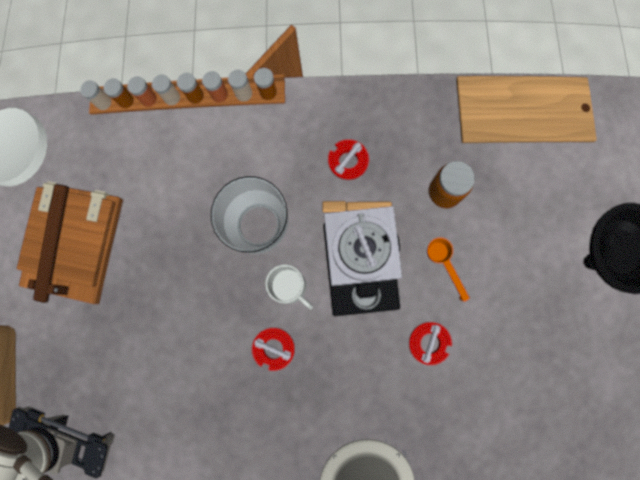

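View pics/side0.png

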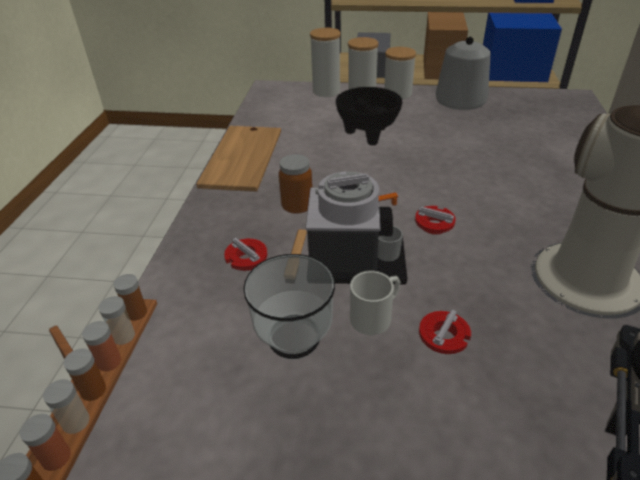

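The top view shows the mill's chamber at about (364,246), with the spout and cup below it (towards the robot), a dark notch near (386,239) and the pin near (361,217). Next I'll make a metric close-up.

```bash
cat > h.py <<'E'
import numpy as np,cv2
from plant import ctrl
def proj(c,P):
    P=np.atleast_2d(P);T=c["camera_from_world"];q=P@T[:3,:3].T+T[:3,3]
    s=q[:,:2]/q[:,2:];s=s*(1+c["k1"]*(s**2).sum(1,keepdims=True))
    return s@c["K"][:2,:2].T+c["K"][:2,2]
def back(c,uv,z):
    K=c["K"];d=(np.array(uv,float)-K[:2,2])/[K[0,0],K[1,1]];s=d.copy()
    for _ in range(20): s=d/(1+c["k1"]*(s@s))
    T=c["camera_from_world"];R=T[:3,:3];o=-R.T@T[:3,3];r=R.T@np.array([*s,1]);return o+r*(z-o[2])/r[2]
def ortho(c,cx,cy,z,half=.08,n=560):
    # rows: x decreasing downward, cols: y decreasing to the right
    g=np.linspace(half,-half,n);X,Y=np.meshgrid(cx+g,cy+g,indexing="ij")
    uv=proj(c,np.stack([X.ravel(),Y.ravel(),np.full(X.size,z)],1)).reshape(n,n,2).astype(np.float32)
    return cv2.remap(c["color"],uv[...,0],uv[...,1],cv2.INTER_CUBIC)[:,:,::-1].copy()
E
python3 - <<'E'
from h import *
c=ctrl.capture("top");p=back(c,(364,246),.205);print(p)
im=ortho(c,p[0],p[1],.205,n=400)
d=ctrl.capture("side");im2=ortho(d,p[0],p[1],.205,n=400);cv2.imwrite("pics/a.png",np.hstack([im,im2]))
E
```

```text
[0.51654826 0.00200751 0.205     ]
```

View pics/a.png

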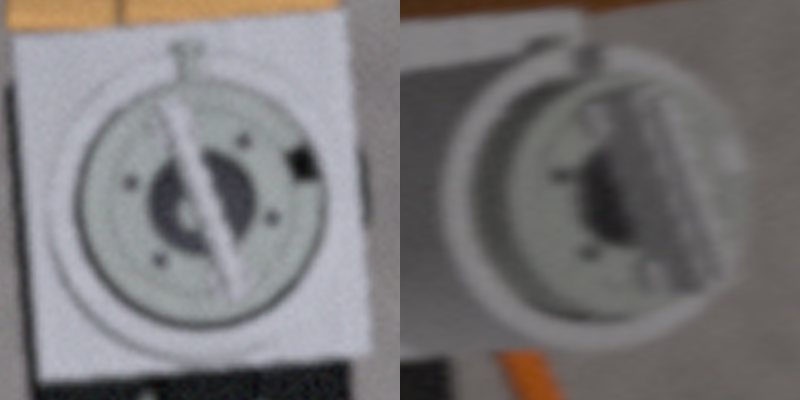

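Run:
```python
from h import *
c=ctrl.capture("top")
def o(u,v,z): 
    w=[.51655+.08-v*.16/399,.00201+.08-u*.16/399,.205]
    return back(c,proj(c,w)[0],z)
C=o(202.5,203,.211);f=lambda p:(p.round(4),np.degrees(np.arctan2(p[1]-C[1],p[0]-C[0])).round(1),np.hypot(*(p-C)[:2]).round(4))
print("C",C)
print("collar C",o(200,204,.202))
for n,a in dict(notch=(300,163,.211),pinslot=(188,68,.196),pinhead=(186,49,.196),barA=(165,97,.227),barB=(240,297,.227)).items(): print(n,f(o(*a)))
a=[o(12,35,.152),o(38,380,.152),o(343,12,.152),o(370,350,.152)]
for p,q in((0,1),(2,3)): d=a[p]-a[q];print("yaw",np.degrees(np.arctan2(d[1],d[0])))
print("housing width",np.linalg.norm(a[0]-a[2]))
```

```text
C [0.51441448 0.00114448 0.211     ]
collar C [0.51511028 0.00164379 0.202     ]
notch (array([ 0.5304, -0.0377,  0.211 ]), np.float64(-67.7), np.float64(0.042))
pinslot (array([0.5709, 0.0062, 0.196 ]), np.float64(5.1), np.float64(0.0567))
pinhead (array([0.5786, 0.007 , 0.196 ]), np.float64(5.2), np.float64(0.0644))
barA (array([0.554 , 0.0167, 0.227 ]), np.float64(21.5), np.float64(0.0426))
barB (array([ 0.4756, -0.0127,  0.227 ]), np.float64(-160.4), np.float64(0.0412))
yaw 4.309795992399534
yaw 4.567183750581814
housing width 0.14016865048150295
```

>>> jog_arm(rows=[[0,[0,-57,0],0],[0,[0,-57,0],0],[0,[45,0,-42],0],[0,[45,0,-42],0],[0,[45,0,-42],0],[0,[45,0,-42],0],[0,[45,0,-42],0],[0,[45,0,-42],0],[0,[45,0,-42],0],[0,[45,0,-42],0],[0,[45,0,-42],0],[0,[45,0,-42],0]])

```text
clock: 1.75
position: [0.4765, 0.0099, 0.3013]
tcp_rot: [[0.953, 0.001, 0.302], [-0.302, 0.0, 0.953], [0.001, -1.0, 0.0]]
force: [1.1, 0.5, 0.5]
gripper_width: 0.0003
```

>>> jog_arm(rows=[[0,[0,0,0],0.178],[0,[0,0,0],0.178],[0,[0,0,0],0.178],[0,[0,0,0],0.178],[0,[0,0,0],0.178],[0,[0,0,0],0]])

```text
clock: 2.5
position: [0.4757, 0.0118, 0.3011]
tcp_rot: [[0.367, -0.0, 0.93], [-0.93, 0.0, 0.367], [-0.0, -1.0, -0.0]]
force: [0.7, 0.5, 0.1]
gripper_width: 0.0005
```

```bash
cat >> h.py <<'E'
C=np.array([.5145,.0013])
def go(x,y,z):
    s=ctrl.get_state();d=s["tcp_rot"].T@(np.array([x,y,z])-s["position"])*1000
    R=s["tcp_rot"];print("pos",s["position"].round(4),"zang",np.degrees(np.arctan2(R[1,2],R[0,2])).round(1),"F",s["force"].round(1),"t",s["clock"],"shift",d.round(1))
E
python3 - <<'E'
from h import *
t=np.radians(21.5);u=np.array([np.cos(t),np.sin(t)]);n=np.array([-u[1],u[0]])
p=C-.030*u+.025*n;go(*p,.217)
E
```

```text
pos [0.4757 0.0118 0.3011] zang 21.5 F [0.7 0.5 0.1] t 2.5 shift [-1.  84.1  2.2]
```

>>> jog_arm(rows=[[0,[-1,28,1],0],[0,[0,28,1],0],[0,[0,28,0],0],[0,[0,0,0],0],[0,[4,0,0],0],[0,[4,0,0],0],[0,[0,0,0],0]])

```text
clock: 3.38
position: [0.4809, 0.0055, 0.2182]
tcp_rot: [[0.365, 0.002, 0.931], [-0.931, -0.0, 0.365], [0.001, -1.0, 0.001]]
force: [-0.6, 0.6, -0.1]
gripper_width: 0.0009
```

>>> jog_arm(rows=[[0,[2,0,0],0],[0,[3.9,0,-1.65],-0.126],[0,[3.9,0,-1.65],-0.126],[0,[0,0,0],0]])

```text
clock: 3.88
position: [0.4813, -0.0044, 0.2173]
tcp_rot: [[0.585, 0.0, 0.811], [-0.811, -0.0, 0.585], [0.0, -1.0, 0.0]]
force: [0.1, -1.0, 1.4]
gripper_width: 0.0007
```

>>> jog_arm(rows=[[0,[3.9,0,-1.65],-0.126],[0,[3.9,0,-1.65],-0.126],[0,[3.9,0,-1.65],-0.126],[0,[3.9,0,-1.65],-0.126],[0,[3.9,0,-1.65],-0.126],[0,[0,0,0],0]])

```text
clock: 4.62
position: [0.4909, -0.0227, 0.2172]
tcp_rot: [[0.95, 0.0, 0.313], [-0.313, 0.0, 0.95], [-0.0, -1.0, 0.0]]
force: [-0.4, -0.6, -0.9]
gripper_width: 0.0005
```

Run:
```python
from h import *
t=np.radians(71.9);u=np.array([np.cos(t),np.sin(t)]);n=np.array([-u[1],u[0]])
go(*(C-.030*u+.015*n),.217)
im=ortho(ctrl.capture("top"),*C,.211,n=400);im2=ortho(ctrl.capture("side"),*C,.211,n=400);cv2.imwrite("pics/b.png",np.hstack([im,im2]))
```

```text
pos [ 0.4909 -0.0227  0.2172] zang 71.8 F [-0.4 -0.6 -0.9] t 4.625 shift [-0.1  0.2  0.1]
```

View pics/b.png

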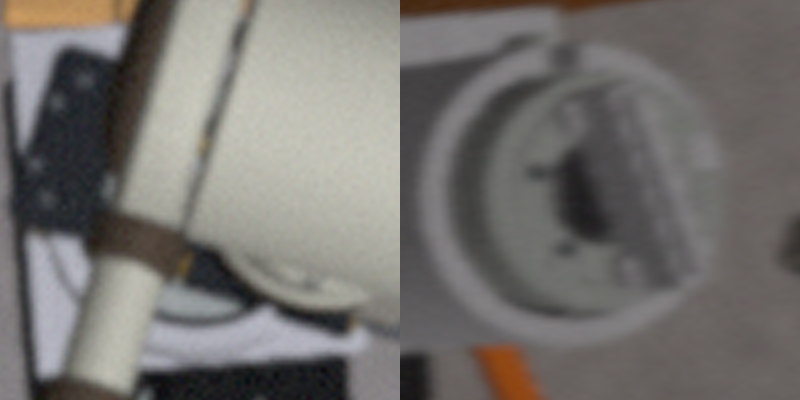

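The top view is covered by the arm. The side view shows no gripper at all, so it looks stale. I'll check that with numbers.

Run:
```python
from h import *
o=cv2.imread("pics/side0.png")[:,:,::-1].astype(int)
for i in range(3):
    c=ctrl.capture("side");d=np.abs(c["color"].astype(int)-o).max(2);print((d>40).sum(),d.mean(),ctrl.get_state()["clock"])
cv2.imwrite("pics/side1.png",c["color"][:,:,::-1])
```

```text
11680 4.5061653645833335 4.775
11703 4.506442057291666 4.825
11667 4.504635416666667 4.875
```

View pics/side1.png

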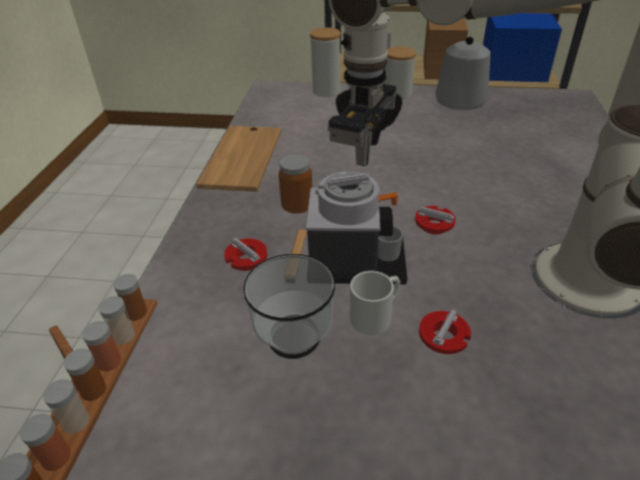

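Run:
```python
from h import *
for n in("side","top"):
    c=ctrl.capture(n);s=ctrl.get_state();p=s["position"];y=s["tcp_rot"][:,1]
    print(n,proj(c,[p,p-.088*y,[*C,.229],[.5709,.0062,.197],[0,0,0]]).round(1))
```

```text
side [[362.4 175.9]
 [363.4 137.4]
 [349.8 176.9]
 [321.8 190.1]
 [587.8 277.9]]
top [[377.9 258.4]
 [381.8 253.3]
 [365.1 245.5]
 [360.7 218.8]
 [366.3 484.8]]
```

Run:
```python
from h import *
c=ctrl.capture("side");im=c["color"][110:230,290:450,::-1];im=cv2.resize(im,None,fx=5,fy=5,interpolation=cv2.INTER_CUBIC)
cv2.imwrite("pics/c.png",im)
```

```text
(no output)
```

View pics/c.png

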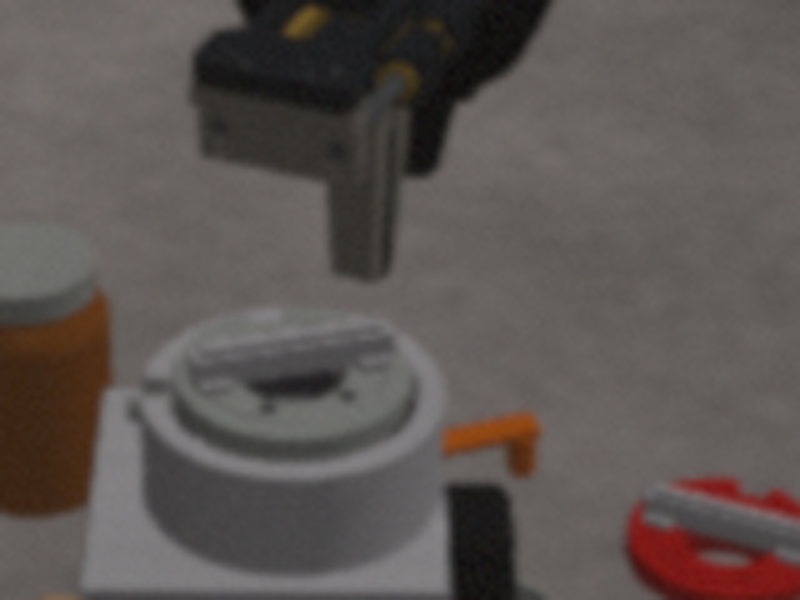

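Run:
```python
from h import *
c=ctrl.capture("top");s=ctrl.get_state();p=s["position"];R=s["tcp_rot"]
w=[C[0]+.08-130*.16/399,C[1]+.08-38*.16/399,.211];q=proj(c,w)[0]
for h in (.06,.088,.11,.13): 
    m=back(c,q,p[2]+h);print(h,m.round(4),"in tool frame from TCP",(R.T@(m-p)*1000).round(1))
d=ctrl.capture("side")
# tip px in side: y-only or z-only explanation
b=back(d,(362,166.5),p[2]);print("if z right, tip at",b.round(4))
for z in(.23,.24,.25):print(z,back(d,(362,166.5),z).round(4))
cv2.imwrite("pics/d.png",np.hstack([cv2.resize(c["color"][150:350,270:470,::-1],(400,400)),cv2.resize(d["color"][60:210,300:450,::-1],(400,400))]))
```

```text
0.06 [0.5324 0.0654 0.2772] in tool frame from TCP [ 12.2 -60.   96.7]
0.088 [0.5282 0.0652 0.3052] in tool frame from TCP [  8.3 -88.   95.1]
0.11 [0.5249 0.0649 0.3272] in tool frame from TCP [   5.2 -110.    93.9]
0.13 [0.5219 0.0647 0.3472] in tool frame from TCP [   2.4 -130.    92.8]
if z right, tip at [ 0.4941 -0.0586  0.2172]
0.23 [ 0.493  -0.0379  0.23  ]
0.24 [ 0.492  -0.0218  0.24  ]
0.25 [ 0.4911 -0.0057  0.25  ]
```

View pics/d.png

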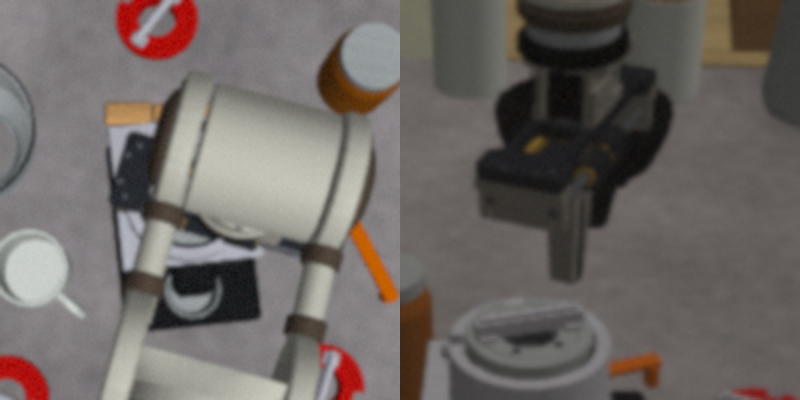

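The side view puts the tip at about z = 0.240, while the state says 0.217; horizontally the two agree. So the tip passed over the bar without touching it. I'll go back to the start side and descend about 22 mm lower, in guarded steps.

>>> jog_arm(rows=[[0,[0,-10,0],0],[0,[0,0,0],0.176],[0,[0,0,0],0.176],[0,[0,0,0],0.176],[0,[0,0,0],0.176],[0,[0,0,0],0.174],[0,[0,0,0],0]])

```text
clock: 6.0
position: [0.4911, -0.0228, 0.2279]
tcp_rot: [[0.371, 0.001, 0.929], [-0.929, -0.0, 0.371], [0.001, -1.0, 0.001]]
force: [0.7, 0.2, -0.0]
gripper_width: 0.0007
```

Run:
```python
from h import *
t=np.radians(21.5);u=np.array([np.cos(t),np.sin(t)]);n=np.array([-u[1],u[0]])
go(*(C-.030*u+.023*n),.217)
```

```text
pos [ 0.4911 -0.0228  0.2279] zang 21.8 F [ 0.7  0.2 -0. ] t 6.0 shift [-36.9  10.9   0.8]
```

>>> jog_arm(rows=[[0,[-37,0,1],0],[0,[0,11,0],0],[0,[0,8,0],0],[0,[0,6,0],0],[0,[0,0,0],0],[0,[0,0,0],0]])

```text
clock: 6.75
position: [0.4783, 0.0117, 0.2024]
tcp_rot: [[0.369, 0.0, 0.93], [-0.93, -0.0, 0.369], [0.0, -1.0, 0.0]]
force: [-0.2, 0.1, 0.7]
gripper_width: 0.0005
```

Run:
```python
from h import *
go(.48,0,.195)
c=ctrl.capture("side");im=c["color"][110:230,290:450,::-1];im=cv2.resize(im,None,fx=5,fy=5,interpolation=cv2.INTER_CUBIC)
cv2.imwrite("pics/e.png",im);p=ctrl.get_state()["position"];print(proj(c,[p,p+[0,0,.023]]))
```

```text
pos [0.4783 0.0117 0.2024] zang 21.6 F [-0.2  0.1  0.7] t 6.75 shift [11.4  7.4 -2.8]
[[367.25760528 191.75965651]
 [367.5789003  182.1222149 ]]
```

View pics/e.png

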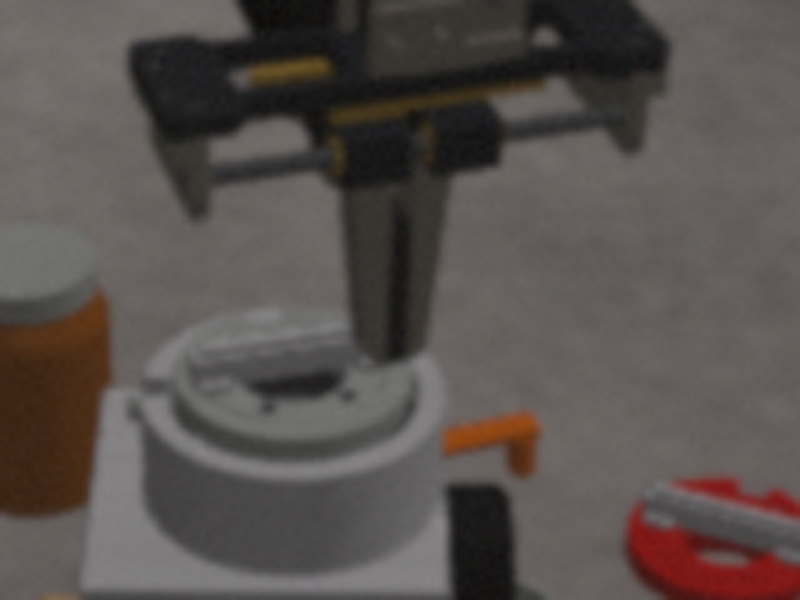

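The tip is at (368,182), which again puts it 23 mm above the stated z. It is on the robot side, just short of the bar's near end. I'll go 8 mm lower, then push.

>>> jog_arm(rows=[[0,[0,4,0],0],[0,[0,4,0],0],[0,[0,0,0],0],[0,[4,0,-2],0],[0,[3,0,-1],0],[0,[2,0,0],0],[0,[0,0,0],0]])

```text
clock: 7.68
position: [0.4787, 0.0023, 0.1942]
tcp_rot: [[0.369, 0.0, 0.93], [-0.93, -0.0, 0.369], [0.0, -1.0, 0.0]]
force: [0.5, 0.4, 0.8]
gripper_width: 0.0005
```

>>> jog_arm(rows=[[0,[3.9,0,-1.65],-0.126],[0,[3.9,0,-1.65],-0.126],[0,[0,0,0],0]])

```text
clock: 8.05
position: [0.4787, -0.0058, 0.1941]
tcp_rot: [[0.588, -0.001, 0.809], [-0.809, 0.0, 0.588], [-0.001, -1.0, -0.0]]
force: [-2.9, 1.3, 0.9]
gripper_width: 0.0004
```

Run:
```python
from h import *
t=np.radians(36);u=np.array([np.cos(t),np.sin(t)]);n=np.array([-u[1],u[0]])
go(*(C-.030*u+.015*n),.194)
c=ctrl.capture("side");im=c["color"][110:230,290:450,::-1];im=cv2.resize(im,None,fx=5,fy=5,interpolation=cv2.INTER_CUBIC)
cv2.imwrite("pics/f.png",im)
```

```text
pos [ 0.4787 -0.0058  0.1941] zang 36.0 F [-2.9  1.3  0.9] t 8.05 shift [0.3 0.1 3.1]
```

View pics/f.png

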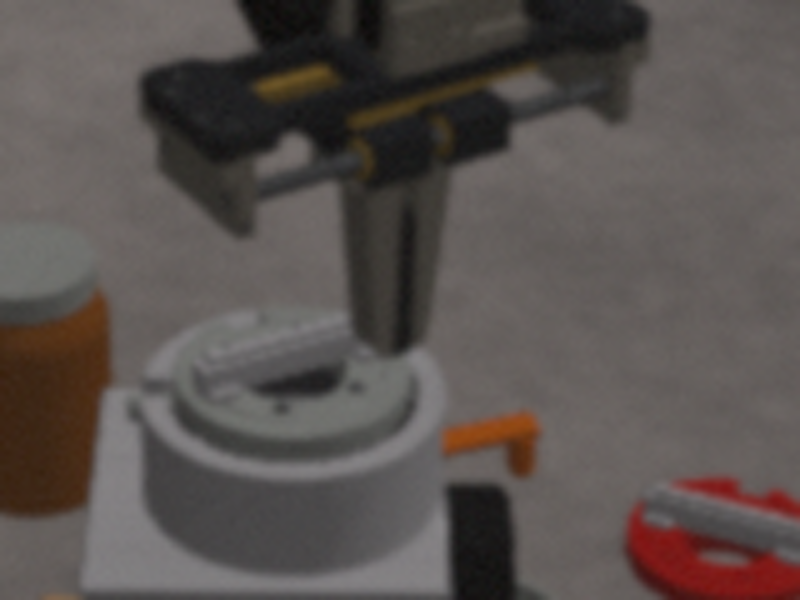

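The tip is pushing and the bar has turned. I'll continue the arc to just short of the goal.

>>> jog_arm(rows=[[0,[3.9,0,-1.2],-0.126],[0,[3.9,0,-1.2],-0.126],[0,[3.9,0,-1.2],-0.126],[0,[3.9,0,-1.2],-0.126],[0,[3.9,0,-1.2],-0.126],[0,[3.9,0,-1.2],-0.126],[0,[3.9,0,-1.6],-0.126],[0,[0,0,0],0]])

```text
clock: 9.1
position: [0.4963, -0.0283, 0.194]
tcp_rot: [[0.998, -0.002, 0.061], [-0.061, -0.002, 0.998], [-0.002, -1.0, -0.002]]
force: [-3.1, -2.3, -0.3]
gripper_width: 0.0006
```

Run:
```python
from h import *
for a in(86.5,93):
 t=np.radians(a);u=np.array([np.cos(t),np.sin(t)]);n=np.array([-u[1],u[0]])
 go(*(C-.030*u+.015*n),.194)
```

```text
pos [ 0.4963 -0.0283  0.194 ] zang 86.5 F [-3.1 -2.3 -0.3] t 9.1 shift [ 1.4 -0.   0.7]
pos [ 0.4963 -0.0283  0.194 ] zang 86.5 F [-3.1 -2.3 -0.3] t 9.1 shift [ 4.9 -0.1 -0.8]
```

>>> jog_arm(rows=[[0,[-6,0,0],0],[0,[-4,-50,0],0],[0,[0,-30,0],0],[0,[0,0,-60],0],[0,[0,0,-60],0],[0,[0,0,-60],0],[0,[0,0,-60],0],[0,[0,0,0],0]])

```text
clock: 10.1
position: [0.4721, -0.2696, 0.2738]
tcp_rot: [[0.998, 0.0, 0.065], [-0.065, -0.001, 0.998], [0.0, -1.0, -0.001]]
force: [0.5, 1.3, 0.2]
gripper_width: 0.0005
```

Run:
```python
from h import *
c=ctrl.capture("top");im=ortho(c,*C,.211,half=.07,n=560)
cv2.imwrite("pics/g.png",im);go(.5,0,.25)
```

```text
pos [ 0.4726 -0.2674  0.2739] zang 86.4 F [ 0.4 -0.1 -0.1] t 10.15 shift [ 10.6  24.  268.6]
```

View pics/g.png

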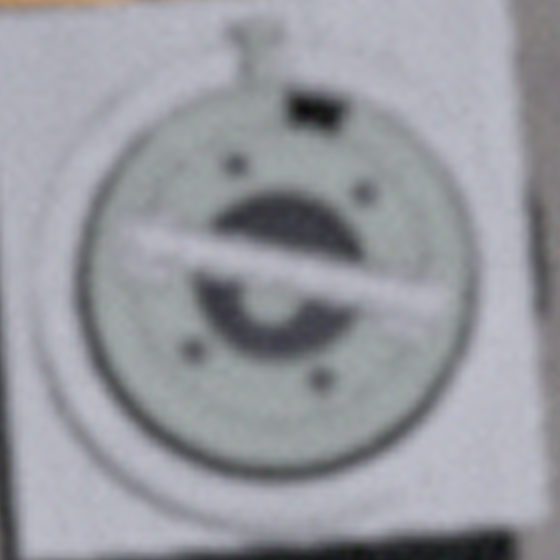

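The notch is at (317,110), which puts the carrier at −12.2°, and the pin is at +4.8°. It needs 17° more, so I'll go back to the same contact and turn the same tool-to-bar configuration by 17°.

>>> jog_arm(rows=[[0,[0,0,60],0],[0,[0,0,60],0],[0,[0,0,60],0],[0,[-2,0,60],0],[0,[0,0,0],0],[0,[0,30,0],0],[0,[0,0,0],0]])

```text
clock: 11.02
position: [0.4834, -0.0259, 0.2422]
tcp_rot: [[0.998, -0.004, 0.058], [-0.058, 0.001, 0.998], [-0.004, -1.0, 0.001]]
force: [0.1, 0.5, 0.5]
gripper_width: 0.0004
```

Run:
```python
from h import *
go(.4865,-.0277,.194)
```

```text
pos [ 0.4834 -0.0259  0.2422] zang 86.7 F [0.1 0.5 0.5] t 11.025 shift [ 3.4 48.2 -1.7]
```

>>> jog_arm(rows=[[0,[3.4,24,-1.7],0],[0,[0,24,0],0],[0,[0,0,0],0],[0,[5,0,0],0],[0,[5,0,0],0],[0,[3.1,0,-1.5],-0.099],[0,[3.1,0,-1.5],-0.099],[0,[3.1,0,-1.5],-0.099],[0,[0,0,0],0]])

```text
clock: 12.15
position: [0.5077, -0.0342, 0.1976]
tcp_rot: [[0.972, -0.001, -0.236], [0.236, -0.002, 0.972], [-0.001, -1.0, -0.002]]
force: [-3.3, -2.1, 4.1]
gripper_width: 0.0008
```

Run:
```python
from h import *
go(.5058,-.0324,.194)
```

```text
pos [ 0.5077 -0.0342  0.1976] zang 103.7 F [-3.3 -2.1  4.1] t 12.15 shift [-1.5  3.6  2.2]
```

>>> jog_arm(rows=[[0,[-8,0,0],0],[0,[-2,-50,0],0],[0,[0,-30,0],0],[0,[0,0,-60],0],[0,[0,0,-60],0],[0,[0,0,-60],0],[0,[0,0,-60],0],[0,[0,0,0],0]])

```text
clock: 13.15
position: [0.5542, -0.2723, 0.2749]
tcp_rot: [[0.973, -0.001, -0.232], [0.232, 0.0, 0.973], [-0.001, -1.0, 0.001]]
force: [-0.5, 1.2, -0.3]
gripper_width: 0.0004
```

Run:
```python
from h import *
c=ctrl.capture("top");im=ortho(c,*C,.211,half=.07,n=560)
cv2.imwrite("pics/i.png",im);go(.5,0,.25)
```

```text
pos [ 0.5543 -0.2701  0.2755] zang 103.5 F [-0.1  0.5  0.6] t 13.2 shift [ 10.3  25.8 275.2]
```

View pics/i.png

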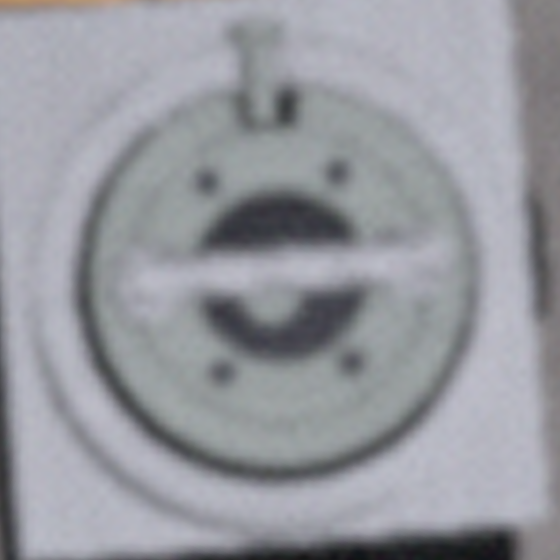

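The notch is now over the pin: the pin spans about (250–275, 60–125) inside the notch, which spans about 240–298. I'll check how well it is centred from brightness profiles before pressing.

Run:
```python
from h import *
ims=[];
for i in range(8): ims.append(cv2.cvtColor(ortho(ctrl.capture("top"),*C,.211,half=.07,n=561),cv2.COLOR_BGR2GRAY).astype(float))
m=np.mean(ims,0)
print("cols",list(range(226,312,3)))
for r in(45,55,65,75,85,95,102,109,116): print(r,m[r-2:r+3,226:312:3].mean(0).astype(int))
c=ctrl.capture("top")
P=lambda a,r,z: (lambda w:(280-(w[1]-C[1])/.00025,280-(w[0]-C[0])/.00025))(back(c,proj(c,[C[0]+r*np.cos(np.radians(a)),C[1]+r*np.sin(np.radians(a)),z])[0],.211))
for a in(3,4.5,6):print(a,"notch r43 z.211",np.round(P(a,.043,.211)),"pin r45",np.round(P(a,.045,.1975)),"pin r57",np.round(P(a,.057,.1975)),"head r65",np.round(P(a,.065,.196)))
```

```text
cols [226, 229, 232, 235, 238, 241, 244, 247, 250, 253, 256, 259, 262, 265, 268, 271, 274, 277, 280, 283, 286, 289, 292, 295, 298, 301, 304, 307, 310]
45 [161 156 150 144 137 133 130 131 135 140 143 145 146 146 146 147 149 152
 156 159 163 166 169 171 172 173 173 172 171]
55 [175 172 166 159 149 141 135 132 136 141 145 149 153 153 154 155 157 160
 163 165 168 169 171 174 176 177 178 178 178]
65 [180 176 169 162 151 141 134 131 133 139 145 151 154 154 155 157 159 161
 162 163 165 167 170 172 175 177 179 180 180]
75 [175 172 167 161 151 143 136 133 135 139 144 148 152 154 155 154 154 155
 155 156 157 157 159 160 163 166 169 171 172]
85 [160 156 152 146 139 133 129 128 131 136 142 148 152 153 151 147 141 136
 132 128 126 125 127 131 136 141 146 151 153]
95 [140 133 127 120 112 108 108 113 122 132 140 147 152 151 146 139 127 111
  98  86  80  81  88  99 113 124 133 142 146]
102 [140 132 123 114 104  99 100 107 117 130 139 146 151 151 145 138 123 103
  86  70  61  63  74  90 111 125 136 147 150]
109 [146 138 131 121 110 102 100 105 114 126 135 143 148 148 143 136 120 101
  84  67  59  61  74  93 114 129 140 150 153]
116 [151 145 138 129 118 108 103 104 109 117 125 132 137 137 133 126 113  99
  85  73  68  72  83 100 119 131 142 150 152]
3 notch r43 z.211 [271. 108.] pin r45 [268. 109.] pin r57 [265.  62.] head r65 [263.  31.]
4.5 notch r43 z.211 [267. 109.] pin r45 [263. 109.] pin r57 [259.  62.] head r65 [257.  32.]
6 notch r43 z.211 [262. 109.] pin r45 [258. 110.] pin r57 [254.  63.] head r65 [250.  33.]
```

Both centres come out at about 4.6° (notch edges 235 and 298, pin peak at 263, against predicted 267 and 263). They are aligned, so I'll move over the bar centre and press.

>>> jog_arm(rows=[[0,[5,0,55],0.08],[0,[6,0,55],0.08],[0,[0,0,55],0],[0,[0,0,55],0],[0,[0,0,50],0],[0,[0,0,0],0],[0,[0,0,0],0]])

```text
clock: 14.52
position: [0.5313, 0.0003, 0.2763]
tcp_rot: [[0.997, 0.0, -0.079], [0.079, -0.001, 0.997], [0.0, -1.0, -0.001]]
force: [0.7, -0.4, -0.4]
gripper_width: 0.0002
```

Run:
```python
from h import *
go(*C,.212)
```

```text
pos [5.313e-01 3.000e-04 2.763e-01] zang 94.5 F [ 0.7 -0.4 -0.4] t 14.525 shift [-16.6  64.3   2.3]
```

>>> jog_arm(rows=[[0,[-16.6,0,2.3],0],[0,[0,30,0],0],[0,[0,30,0],0],[0,[0,0,0],0],[0,[0,4,0],0],[0,[0,0,0],0]])

```text
clock: 15.28
position: [0.5152, 0.0011, 0.2133]
tcp_rot: [[0.997, 0.002, -0.078], [0.078, -0.0, 0.997], [0.002, -1.0, -0.001]]
force: [-0.1, -0.5, 0.0]
gripper_width: 0.0011
```

Run:
```python
from h import *
go(*C,.206)
```

```text
pos [0.5152 0.0011 0.2133] zang 94.5 F [-0.1 -0.5  0. ] t 15.275 shift [-0.7  7.3  0.2]
```

>>> jog_arm(rows=[[0,[-0.7,3,0],0],[0,[0,3,0],0],[0,[0,1,0],0],[0,[0,1,0],0],[0,[0,0,0],0]])

```text
clock: 15.9
position: [0.5138, 0.0016, 0.2042]
tcp_rot: [[0.997, -0.0, -0.078], [0.078, 0.0, 0.997], [-0.0, -1.0, 0.0]]
force: [-0.2, -0.5, 0.7]
gripper_width: 0.0003
```

>>> jog_arm(rows=[[0,[0,1,0],0],[0,[0,1,0],0],[0,[0,0,0],0]])

```text
clock: 16.27
position: [0.5137, 0.0016, 0.2021]
tcp_rot: [[0.997, -0.0, -0.078], [0.078, 0.0, 0.997], [-0.0, -1.0, 0.0]]
force: [0.5, 0.1, 0.5]
gripper_width: 0.0005
```

>>> jog_arm(rows=[[0,[0,1,0],0],[0,[0,1,0],0],[0,[0,0,0],0]])

```text
clock: 16.65
position: [0.5141, 0.0015, 0.2015]
tcp_rot: [[0.997, 0.001, -0.078], [0.078, -0.0, 0.997], [0.001, -1.0, -0.0]]
force: [-2.1, 0.9, 6.1]
gripper_width: 0.0004
```

Contact with the bar top comes at a stated z of about 0.202, so home should be near 0.193. Pressing on.

>>> jog_arm(rows=[[0,[0,1,0],0],[0,[0,1,0],0],[0,[0,1,0],0],[0,[0,0,0],0]])

```text
clock: 17.15
position: [0.5141, 0.0015, 0.1987]
tcp_rot: [[0.997, 0.001, -0.078], [0.078, -0.0, 0.997], [0.001, -1.0, -0.0]]
force: [-3.7, 0.7, 8.4]
gripper_width: 0.0001
```

>>> jog_arm(rows=[[0,[0,1,0],0],[0,[0,1,0],0],[0,[0,1,0],0],[0,[0,0,0],0]])

```text
clock: 17.65
position: [0.5141, 0.0015, 0.1957]
tcp_rot: [[0.997, 0.001, -0.078], [0.078, -0.0, 0.997], [0.001, -1.0, -0.0]]
force: [-3.0, 0.4, 7.9]
gripper_width: 0.0003
```

The force is holding at about 8 N, as the seal should, and there is no sign of the pin jamming.

>>> jog_arm(rows=[[0,[0,1,0],0],[0,[0,1,0],0],[0,[0,1,0],0],[0,[0,0,0],0]])

```text
clock: 18.15
position: [0.5141, 0.0015, 0.1929]
tcp_rot: [[0.997, 0.001, -0.078], [0.078, -0.0, 0.997], [0.001, -1.0, -0.0]]
force: [-4.0, 0.5, 8.8]
gripper_width: 0.0004
```

>>> jog_arm(rows=[[0,[0,0.7,0],0],[0,[0,0.7,0],0],[0,[0,0,0],0]])

```text
clock: 18.52
position: [0.5141, 0.0015, 0.1928]
tcp_rot: [[0.997, 0.001, -0.078], [0.078, -0.001, 0.997], [0.001, -1.0, -0.001]]
force: [-6.7, 1.1, 15.5]
gripper_width: 0.001
```

>>> jog_arm(rows=[[0,[0,0.8,0],0],[0,[0,0,0],0],[0,[0,0,0],0],[0,[0,0,0],0]])

```text
clock: 19.02
position: [0.5142, 0.0015, 0.1928]
tcp_rot: [[0.997, 0.002, -0.079], [0.079, -0.001, 0.997], [0.002, -1.0, -0.001]]
force: [-9.3, 0.4, 18.4]
gripper_width: -0.0
```

>>> jog_arm(rows=[[0,[0,-10,0],0],[0,[0,-40,0],0],[0,[0,-40,0],0],[0,[0,0,-60],0],[0,[0,0,-60],0],[0,[0,0,-60],0],[0,[0,0,-60],0],[0,[0,0,0],0],[0,[0,0,0],0]])

```text
clock: 20.15
position: [0.5325, -0.2372, 0.2787]
tcp_rot: [[0.997, -0.0, -0.078], [0.078, 0.001, 0.997], [-0.0, -1.0, 0.001]]
force: [0.6, 0.4, -0.4]
gripper_width: 0.0004
```

Run:
```python
from h import *
c=ctrl.capture("top");im=ortho(c,*C,.202,half=.07,n=400)
d=ctrl.capture("side");im2=cv2.resize(d["color"][140:220,300:380,::-1],(400,400),interpolation=cv2.INTER_CUBIC)
cv2.imwrite("pics/j.png",np.hstack([im,im2]));go(.5,0,.25)
```

```text
pos [ 0.5327 -0.2364  0.2791] zang 94.6 F [ 0.2  0.3 -0. ] t 20.25 shift [-13.8  29.2 238.2]
```

View pics/j.png

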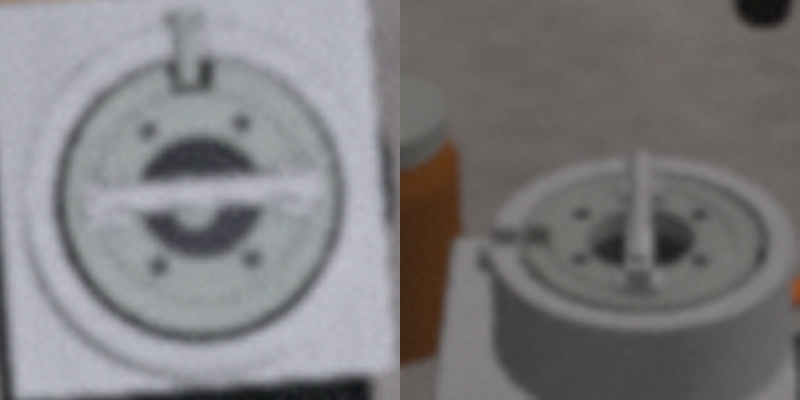

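The carrier is flush and level with the collar. The pin sits centred in the notch at (190,75) in the left half, and the arm is clear.

```bash
python3 -c "
from plant import ctrl;ctrl.sign_off()"
```

```text
the job is handed in; nothing more can be done
```

The carrier is home and flush: I pushed it about 73° round by its bar with the shut fingertips, pressed it down over the pin, moved the arm clear and handed the job in. The clock read about 20 s of the 64 s allowed.

**Last checks:**
- **Alignment before pressing:** brightness profiles put both notch and pin at about 4.6° in the world frame, well inside the 4° tolerance.
- **Pressing:** the tool went down 9.0 mm at a steady 8–9 N, then stopped against the seat, with 18 N at the end. That matches the seal's full travel.
- **Final pictures:** both views show the carrier flush and level, the notch over the pin and the arm clear. I did not compare the other things on the ledge with their start positions.

**What disagreed:**
- **Fingertip height:** the real fingertips were 23–27 mm higher than the TCP height the robot reported, judged from the side camera and from touching the bar. The first push therefore passed over the bar without touching it, and I redid it lower.
- **Upward force on the last push:** the tool ended 3.6 mm higher than planned with about 4 N upward on it. I did not find the cause, but the next picture showed the carrier correctly turned.

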